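Find the tired bag clip at the chocolate stall

ROBOT

A 6-joint arm with a two-finger parallel gripper is mounted at the origin on the work surface. World frame = base frame: x ahead of the robot, y to its left, z up, the work surface at z = 0. Lengths are in m, angles in rad, forces in N, time in s.
With the tool pointing down it reaches from about 0.25 to 0.725 m from the base axis. Payload 4 kg.
Tool frame: the origin (TCP) lies midway between the tips of the shut fingers; the grasp point (between the pads) lies 19 mm behind it; x points along the fingers, y is the direction in which the jaws open and shut, and the axes are right-handed (so a half turn about x gives the same grasp; the last joint's range is limited). The gripper opens to 85 mm and grips with 20 to 120 N. Pads are 22 mm wide; open, the fingers measure 114 mm over their backs; the gripper's body (76 mm by 85 mm) begins 54 mm behind the grasp point. The pads swing forward as they close: fully open they stand 13 mm farther back than shut.
Start: joints at [1.132, 0.241, 0.005, 1.335, 0, 1.571], TCP at [0.212, 0.453, 0.231] pointing down, gripper open.
Joint ranges: [-2.72, 2.72], [-1.05, 1.87], [-1.09, 1.28], [-1.99, 2.15], [-1.42, 1.44], [-3.14, 3.14]. Speed limits (rad/s): [2.79, 2.79, 3.14, 3.14, 3.14, 3.14].

INTERFACE

Orientations are given as a unit quaternion [x, y, z, w].
In Python, from workcell import * gives the robot as it stands.
- The arm moves only by the tool drive_tool, never from a script. Its argument "series" is a list of rows, each a list of 7 numbers: the turn, a rotation vector about the tool's x, y, z in degrees, then the shift along the tool's x, y, z in cm, then the finger opening in cm, from 0 to 8.54. In form: [[ax, ay, az, tx, ty, tz, jaw], ...]. A call has exactly 5 rows; each row shifts and turns the pose as measured when the row begins, along the tool's axes as they then stand; what a row does not reach is not made up. A row lasts 1/10 s, in which the tool goes at most 50 mm and 8.59 degrees, less where a joint would pass 70% of its speed; a pose out of reach is approached as far as the arm can. A call is refused whole if a number of a shift passes 5 or a number of a turn 8.59, either way. A call with a gripper value outside its range is refused whole. The fingers move at their own pace and stop on an object; the grip force is fixed at half the most. Time passes only in rows, so rows that do not move let the fingers close, or fill a call up. It gives the time, the measured TCP pose, the force and the opening at its end, in the units of the state.
- read_state(): the state, without advancing time (a new reading comes with each control period).
- snapshot(name): name is "scene" or "top"; returns the picture (384x512x3 uint8, red, green, blue); there is no depth.
- camera_model(name): a dict with "intrinsics" (3x3 intrinsics, pixels), "R" (3x3) and "t" (3): a world point X has camera coordinates R X + t. Camera axes: x right, y down, z forward; pixel columns grow to the right and rows downward; lengths in m; the calibration is good to about 2 mm. A picture is of the moment at which its call begins. camera_model takes no time and is no camera call.
- finish_job(): hands the job in, once; it reports no verdict.
The state is a dict: "clock": time; "joint_pos": joint angles; "qvel": joint speeds; "tau": joint torques, N m; "eef_pos": TCP position; "tool_rot": TCP orientation; "ft_force": force on the tool from outside, world axes, zero at the start; "wrist_torque": the same for the moment, N m; "grip_width": opening from 0.0 (shut) to 1.0 (fully open).
Only numpy, scipy, OpenCV 4.12 (cv2) and the standard library are available. Lean on these libraries where they do the work, as an engineer would, in place of code of your own. Each camera call takes 0.05 s, during which the arm holds its last target. There are 200 camera calls.

TASK

One of the three wooden bag clips lying in a row on the slate board has lost its spring. Going along the row from the robot's left to its right, squeeze the handles of each clip where it lies until its jaws are wide open for a moment, to feel how stiff it is, and let it close again. Put the weak clip flat in the red tray; leave the two good clips lying in their places on the board and do not disturb the gift box, jar and mug.

Things in the scene. Friction and masses are not known exactly. Their poses are not given: they have to be found in the camera images.
- clip_a: one of three look-alike light-wood bag clips (big clothes pegs, 70 g; any may lie in any place), lying on its side, 108 mm long, 28 mm high. Origin: underside, on the upright pivot axis; x to the jaws (end 52 mm ahead, 24 mm wide), z up. Handles end in two upright round pads, radius 7 mm, 50 mm behind the pivot. The body is the half at +y: it turns by half the opening.
- clip_a_jaw (a joint): its opening angle: 0 shut (handle pads 52 mm over their outsides), 0.4 rad fully open at the stop (32 mm); wide open is 0.25 or more (39 mm or less). Grip the two pads across, along the clip's y. Force on each pad: good spring 9 N to begin, 20 N fully open; weak one 2.5 N to begin, 6 N fully open. Let go, it snaps shut.
- clip_b: one of three look-alike light-wood bag clips (big clothes pegs, 70 g; any may lie in any place), lying on its side, 108 mm long, 28 mm high. Origin: underside, on the upright pivot axis; x to the jaws (end 52 mm ahead, 24 mm wide), z up. Handles end in two upright round pads, radius 7 mm, 50 mm behind the pivot. The body is the half at +y: it turns by half the opening.
- clip_b_jaw (a joint): its opening angle: 0 shut (handle pads 52 mm over their outsides), 0.4 rad fully open at the stop (32 mm); wide open is 0.25 or more (39 mm or less). Grip the two pads across, along the clip's y. Force on each pad: good spring 9 N to begin, 20 N fully open; weak one 2.5 N to begin, 6 N fully open. Let go, it snaps shut.
- clip_c: one of three look-alike light-wood bag clips (big clothes pegs, 70 g; any may lie in any place), lying on its side, 108 mm long, 28 mm high. Origin: underside, on the upright pivot axis; x to the jaws (end 52 mm ahead, 24 mm wide), z up. Handles end in two upright round pads, radius 7 mm, 50 mm behind the pivot. The body is the half at +y: it turns by half the opening.
- clip_c_jaw (a joint): its opening angle: 0 shut (handle pads 52 mm over their outsides), 0.4 rad fully open at the stop (32 mm); wide open is 0.25 or more (39 mm or less). Grip the two pads across, along the clip's y. Force on each pad: good spring 9 N to begin, 20 N fully open; weak one 2.5 N to begin, 6 N fully open. Let go, it snaps shut.
- board: dark slate board fixed to the table, 140 x 420 x 4 mm, origin at the centre of its underside, long side along its y (to the robot's left), z up; the three clips lie on it in a row, 140 mm apart, handles towards the robot
- place_left (a point): the leftmost (seen from the robot, +y) of the three places on the board, on its top face (4 mm above the table); a clip's origin lies within about 15 mm of it at the start
- place_middle (a point): the middle of the three places on the board, on its top face (4 mm above the table); a clip's origin lies within about 15 mm of it at the start
- place_right (a point): the rightmost (-y) of the three places on the board, on its top face (4 mm above the table); a clip's origin lies within about 15 mm of it at the start
- tray: red open tray for rejects, fixed, 170 x 170 mm outside, 35 mm high, walls 4 mm, floor 4 mm thick; origin at the centre of its underside, x and y along its sides, z up
- gift_box: bystander: wooden tray of chocolates, 110 x 160 x 36 mm, origin at the centre of its underside; leave alone
- jar: bystander: amber glass jar, 70 mm across, 100 mm high, origin at the centre of its underside; leave alone
- mug: bystander: white mug, 76 mm across, 90 mm high, origin at the centre of its underside; leave alone
Things that resemble listed ones, but are neither listed nor needed, are in the scene too. Leave any blue or turquoise look-alike of the clip_c alone. Leave any green or yellow look-alike of the clip_a alone.

How it is judged:
On the way, in this order (a step that is already met when the one before it is completed fails the run):
1. the clip in the left place is squeezed wide open there (at least 0.25 of its 0.4 rad, for 0.2 s) (((horizontal distance between clip_a and place_left below 0.06 m and value of joint clip_a_jaw above 0.25 rad) or (horizontal distance between clip_b and place_left below 0.06 m and value of joint clip_b_jaw above 0.25 rad) or (horizontal distance between clip_c and place_left below 0.06 m and value of joint clip_c_jaw above 0.25 rad))), for 0.2 s.
2. the clip in the middle place is squeezed wide open there (at least 0.25 of its 0.4 rad, for 0.2 s) (((horizontal distance between clip_a and place_middle below 0.06 m and value of joint clip_a_jaw above 0.25 rad) or (horizontal distance between clip_b and place_middle below 0.06 m and value of joint clip_b_jaw above 0.25 rad) or (horizontal distance between clip_c and place_middle below 0.06 m and value of joint clip_c_jaw above 0.25 rad))), for 0.2 s.
3. the clip in the right place is squeezed wide open there (at least 0.25 of its 0.4 rad, for 0.2 s) (((horizontal distance between clip_a and place_right below 0.06 m and value of joint clip_a_jaw above 0.25 rad) or (horizontal distance between clip_b and place_right below 0.06 m and value of joint clip_b_jaw above 0.25 rad) or (horizontal distance between clip_c and place_right below 0.06 m and value of joint clip_c_jaw above 0.25 rad))), for 0.2 s.
At the end, for the whole second after the job is handed in: The weak clip (its shut jaws press a hair less, too little to measure) lies flat on the tray floor, either side up, within 14 degrees of level, origin inside the walls; both good clips lie flat within 60 mm of their starts; all jaws are shut, everything at rest and let go (((x of clip_a in the frame of tray between -0.08 and 0.08 m and y of clip_a in the frame of tray between -0.08 and 0.08 m and z of clip_a in the frame of tray below 0.042 m and angle between the z axis of clip_a and the z axis of tray, either way round below 0.25 rad and value of joint clip_a_jaw between -0.002 and 0.06 rad and distance of each of clip_b, clip_c from where it was at the start of the episode below 0.06 m and angle between the z axis of each of clip_b, clip_c and the z axis of board, either way round below 0.15 rad and value of joint each of clip_b_jaw, clip_c_jaw below -0.002 rad) or (x of clip_b in the frame of tray between -0.08 and 0.08 m and y of clip_b in the frame of tray between -0.08 and 0.08 m and z of clip_b in the frame of tray below 0.042 m and angle between the z axis of clip_b and the z axis of tray, either way round below 0.25 rad and value of joint clip_b_jaw between -0.002 and 0.06 rad and distance of each of clip_a, clip_c from where it was at the start of the episode below 0.06 m and angle between the z axis of each of clip_a, clip_c and the z axis of board, either way round below 0.15 rad and value of joint each of clip_a_jaw, clip_c_jaw below -0.002 rad) or (x of clip_c in the frame of tray between -0.08 and 0.08 m and y of clip_c in the frame of tray between -0.08 and 0.08 m and z of clip_c in the frame of tray below 0.042 m and angle between the z axis of clip_c and the z axis of tray, either way round below 0.25 rad and value of joint clip_c_jaw between -0.002 and 0.06 rad and distance of each of clip_a, clip_b from where it was at the start of the episode below 0.06 m and angle between the z axis of each of clip_a, clip_b and the z axis of board, either way round below 0.15 rad and value of joint each of clip_a_jaw, clip_b_jaw below -0.002 rad)) and linear speed of each of clip_a, clip_b, clip_c below 0.02 m/s); the robot touches nothing.
It fails at once if the gift box is moved more than 30 mm (distance of gift_box from where it was at the start of the episode above 0.03 m).
It fails at once if the jar is moved more than 30 mm (distance of jar from where it was at the start of the episode above 0.03 m).
It fails at once if the mug is moved more than 30 mm (distance of mug from where it was at the start of the episode above 0.03 m).
It also fails if it takes over 61 s, if anything falls off the work surface, if the arm or the gripper's body presses on something with over 40 N, if the wrist force passes 120 N, or if a joint passes its speed limit or range.

## Working session

There is one attempt and no reset: what is moved stays moved. The work goes in short steps, Python scripts to look and compute and a tool call to move; the robot and the scene stay as the last step left them, time stands still between calls to the robot, and variables do not carry over. Pictures are saved under pics/ and viewed, about 8 in all and at most 12, crops included, and the job is handed in when it is done.

Besides the shell and the picture viewer there is one more tool, called after "Request:" by a JSON object that holds its "name" and its "arguments". drive_tool: Moves the arm, as the interface text tells. Its arguments: {"type":"object","properties":{"series":{"type":"array"}},"required":["series"]}

```bash
mkdir -p pics; ls
python3 - <<'E'
from workcell import *
import cv2,numpy as np
for n in("scene","top"):
    im=snapshot(n); cv2.imwrite(f"pics/{n}0.png",im[:,:,::-1])
    m=camera_model(n); print(n,np.round(m["intrinsics"],1).tolist(),np.round(m["R"],4).tolist(),np.round(m["t"],4).tolist())
print(read_state())
a=[cv2.imread(f"pics/{n}0.png") for n in("scene","top")]
E
```

```text
pics
scene [[417.0, 0.0, 252.6], [0.0, 417.0, 191.5], [0.0, 0.0, 1.0]] [[0.8474, 0.531, -0.0029], [0.4582, -0.7339, -0.5015], [-0.2684, 0.4237, -0.8651]] [-0.4304, -0.2879, 1.4059]
top [[376.2, 0.0, 258.0], [0.0, 376.2, 189.4], [0.0, 0.0, 1.0]] [[-0.0206, -0.9997, -0.0152], [-0.9809, 0.0231, -0.1933], [0.1936, 0.011, -0.981]] [-0.0367, 0.551, 0.8769]
{'clock': 0.1, 'joint_pos': array([ 1.13200553e+00,  2.41360678e-01,  3.86212111e-03,  1.33518444e+00,
       -8.91212021e-07,  1.57081995e+00]), 'qvel': array([ 2.64003005e-04, -1.56111839e-03,  2.61838001e-03, -8.29142072e-04,
        7.56658622e-04,  2.84180703e-05]), 'tau': array([ 8.66166573e-06, -3.73137009e+01,  2.53010309e+01,  1.08353456e-02,
        3.75676689e-05,  1.53519352e-05]), 'eef_pos': array([0.21218569, 0.45212766, 0.23049167]), 'tool_rot': array([ 0.15325137,  0.69029961, -0.15455361,  0.69000989]), 'ft_force': array([-0.21151353,  0.0470975 ,  0.14204141]), 'wrist_torque': array([ 0.04010505, -0.01478108,  0.01315723]), 'grip_width': 1.0004669739348455}
```

View pics/scene0.png

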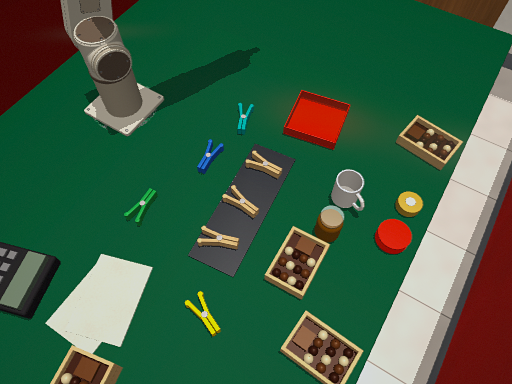

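View pics/top0.png

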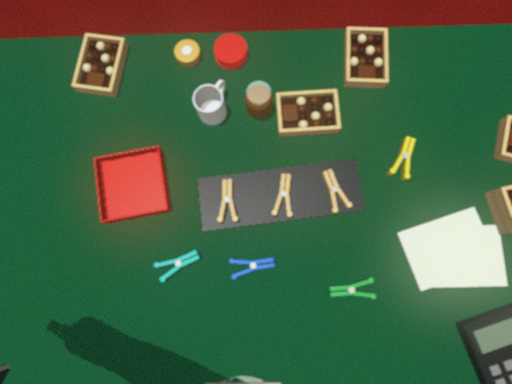

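The scene view shows three wooden clips on the slate board at (219,238), (240,201) and (264,163). In the top view they are at (228,198), (284,193) and (336,189), with the handles down, towards the robot. The left place is the one next to the red tray at (132,184). The blue, turquoise, green and yellow clips are the decoys. Next I'll measure in both views and make one enlarged crop.

```bash
cat > h.py <<'E'
from workcell import *
import cv2,numpy as np
from scipy.spatial.transform import Rotation as Ro
def cam(n):
    m=camera_model(n); return np.array(m["intrinsics"]),np.array(m["R"]),np.array(m["t"])
def proj(n,X):
    K,R,t=cam(n); c=K@(R@np.array(X)+t); return c[:2]/c[2]
def ray(n,uv,z):
    K,R,t=cam(n); o=-R.T@t; d=R.T@np.linalg.solve(K,[uv[0],uv[1],1.]); return o+d*(z-o[2])/d[2]
def tri(u1,u2,n1="top",n2="scene"):
    P=[K@np.c_[R,t] for K,R,t in(cam(n1),cam(n2))]
    X=cv2.triangulatePoints(P[0],P[1],np.float64(u1).reshape(2,1),np.float64(u2).reshape(2,1))[:,0]; return X[:3]/X[3]
def clips(im,n):
    """wood-coloured blobs inside the board's outline; white pivot per blob"""
    hsv=cv2.cvtColor(im,cv2.COLOR_RGB2HSV)
    m=cv2.inRange(hsv,(8,50,110),(28,200,255))
    k,l,s,c=cv2.connectedComponentsWithStats(m)
    return hsv,m,l,s,c
E
python3 - <<'E'
from h import *
out=[]
for n,b in(("scene",(185,140,120,140)),("top",(190,155,180,80))):
    im=cv2.imread(f"pics/{n}0.png")[:,:,::-1].copy()
    hsv,m,l,s,c=clips(im,n)
    for i in range(1,len(s)):
        if s[i,4]>60: print(n,i,s[i].tolist(),c[i].round(1))
    x,y,w,h=b
    f=4
    out.append(cv2.resize(im[y:y+h,x:x+w,::-1],None,fx=f,fy=f,interpolation=cv2.INTER_CUBIC))
    # tray
    r=cv2.inRange(hsv,(0,180,80),(6,255,255)); k,l,s,c=cv2.connectedComponentsWithStats(r)
    for i in range(1,k):
        if s[i,4]>300 and s[i,0]>5 and s[i,1]>5: print(n,"red",s[i],c[i].round(1))
    for i in range(1,k):pass
    w_=cv2.inRange(hsv,(0,0,150),(180,60,255)); k,l,s,c=cv2.connectedComponentsWithStats(w_)
    for i in range(1,k):
        if b[0]<c[i][0]<b[0]+b[2] and b[1]<c[i][1]<b[1]+b[3] and s[i,4]>2: print(n,"white",s[i],c[i].round(1))
cv2.imwrite("pics/c1.png",out[0]); cv2.imwrite("pics/c2.png",out[1])
E
```

```text
scene 9 [75, 18, 30, 24, 404] [88.5 31.4]
scene 34 [398, 115, 65, 55, 712] [426.8 141.4]
scene 43 [245, 151, 37, 27, 309] [264.  165.3]
scene 47 [222, 185, 37, 33, 328] [241.4 202.1]
scene 49 [398, 192, 25, 21, 345] [410.  201.9]
scene 50 [320, 209, 23, 19, 328] [331.  218.1]
scene 57 [197, 226, 42, 23, 381] [218.1 238.9]
scene 58 [265, 226, 65, 73, 1259] [298.  260.4]
scene 66 [286, 261, 9, 9, 61] [289.8 264.9]
scene 69 [280, 311, 83, 73, 1966] [315.2 347.7]
scene 76 [50, 345, 72, 39, 457] [ 84.5 363.7]
scene 81 [74, 357, 25, 24, 355] [ 85.9 368.5]
scene 82 [339, 356, 11, 10, 84] [343.6 360.5]
scene 92 [61, 373, 11, 11, 92] [ 65.8 377.9]
scene red [ 283   90   67   60 2552] [316.3 119.1]
scene red [ 435  179   77  205 7915] [485.9 314.8]
scene red [375 219  37  35 984] [392.8 236. ]
scene white [206 153   5   4  15] [207.9 154.5]
scene white [263 161   5   5  18] [265.1 163.1]
scene white [240 199   5   4  19] [241.9 200.4]
scene white [216 235   6   5  25] [218.8 237.2]
scene white [288 249   2   2   4] [288.5 249.5]
scene white [290 263   2   3   4] [290.2 264. ]
scene white [291 279   2   2   4] [291.5 279.5]
top 3 [344, 25, 45, 63, 1727] [365.5  57.9]
top 23 [71, 32, 56, 64, 1809] [99.3 64.8]
top 40 [173, 39, 28, 27, 498] [186.9  52. ]
top 41 [365, 45, 16, 10, 92] [371.   49.5]
top 52 [246, 85, 26, 25, 481] [258.3  97. ]
top 53 [276, 88, 65, 48, 1855] [306.3 112.7]
top 54 [494, 115, 18, 47, 589] [504.1 139.5]
top 55 [394, 138, 12, 42, 117] [402.1 159.8]
top 64 [93, 157, 11, 66, 78] [ 96.3 191.3]
top 67 [322, 168, 31, 46, 580] [334.8 190.7]
top 69 [271, 173, 22, 45, 519] [283.5 195.5]
top 70 [217, 178, 22, 45, 507] [226.9 200.4]
top 71 [485, 185, 27, 49, 906] [500.9 208.1]
top red [214  34  33  35 910] [230.5  50.7]
top red [  94  147   76   76 1114] [122.  179.3]
top white [331 185   8   8  43] [334.5 188.3]
top white [280 190   8   8  44] [283.6 193.1]
top white [223 195   8   8  49] [226.6 198.7]
```

View pics/c2.png

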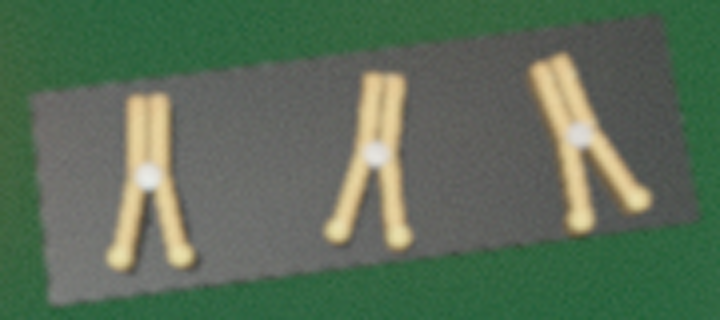

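View pics/c1.png

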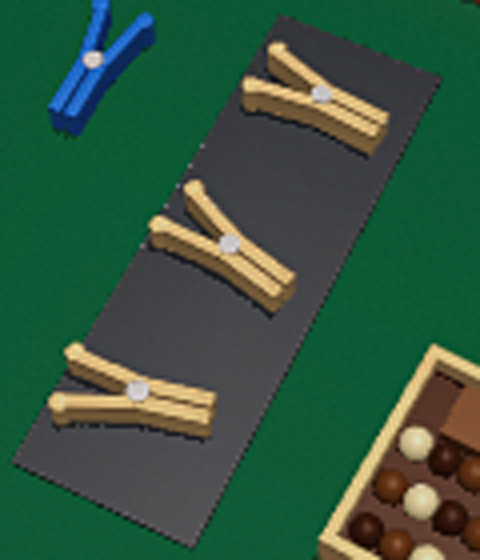

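The crops confirm the three wooden clips. In c2 their white pivots are at (148,176), (375,153) and (580,133). The pads are at (120,258)/(181,256), (338,232)/(398,238) and (580,219)/(639,200). In c1 the pads are at (279,50)/(250,85), (193,187)/(159,225) and (75,352)/(58,402). I'll triangulate these.

Run:
```python
from h import *
T=lambda p:((p[0]+.5)/4-.5+190,(p[1]+.5)/4-.5+155)
S=lambda p:((p[0]+.5)/4-.5+185,(p[1]+.5)/4-.5+140)
D=dict(L=((226.6,198.7),(265.1,163.1),(120,258),(181,256),(279,50),(250,85)),
M=((283.6,193.1),(241.9,200.4),(338,232),(398,238),(193,187),(159,225)),
R=((334.5,188.3),(218.8,237.2),(580,219),(639,200),(75,352),(58,402)))
for k,(pt,ps,a,b,c,d) in D.items():
    P=tri(pt,ps);A=tri(T(a),S(c));B=tri(T(b),S(d))
    m=(A+B)/2; v=(P-m)[:2]; 
    # handle mean direction = clip x axis
    print(k,"piv",P.round(4),"A",A.round(4),"B",B.round(4),"sep",np.linalg.norm(A-B).round(4),"back",np.linalg.norm(v).round(4),"yaw",np.degrees(np.arctan2(v[1],v[0])).round(1),"yawpads",np.degrees(np.arctan2(*( (A-B)[:2]*[-1,1]))).round(1))
    z=.032; P,A,B=[ray("top",q,z) for q in(pt,T(a),T(b))]; m=(A+B)/2; v=(P-m)[:2]
    print("   z.032 piv",P.round(4),"mid",m.round(4),"sep",np.linalg.norm(A-B).round(4),"back",np.linalg.norm(v).round(4),"yaw",np.degrees(np.arctan2(v[1],v[0])).round(1),"yp",np.degrees(np.arctan2(*( (A-B)[:2]*[-1,1]))).round(1))
for n,ps in(("top",[(222-30,178),(358,160)]),):pass
# tray: rim corners in top view at z .035, and in scene
for n,b in(("top",(80,135,100,100)),("scene",(270,80,90,80))):
    im=cv2.imread(f"pics/{n}0.png"); hsv=cv2.cvtColor(im,cv2.COLOR_BGR2HSV); m=cv2.inRange(hsv,(0,150,60),(8,255,255))|cv2.inRange(hsv,(172,150,60),(180,255,255))
    x,y,w,h=b; q=np.zeros_like(m); q[y:y+h,x:x+w]=m[y:y+h,x:x+w]
    pts=cv2.findNonZero(q); hull=cv2.approxPolyDP(cv2.convexHull(pts),4,True)[:,0]
    print(n,hull.tolist(),[ray(n,p,.035).round(3).tolist() for p in hull])
for n,X in(("mug",(210,95)),("jar",(259,90)),("box",(308,112))): print(n,ray("top",X,.09).round(3))
s=read_state(); Rm=Ro.from_quat(s["tool_rot"]).as_matrix(); print(Rm.round(3))
```

```text
L piv [0.5321 0.0312 0.0354] A [0.482  0.0498 0.0319] B [0.4815 0.0108 0.0332] sep 0.039 back 0.0504 yaw 1.0 yawpads -0.7
   z.032 piv [0.5324 0.0311 0.032 ] mid [0.4812 0.0297 0.032 ] sep 0.0381 back 0.0511 yaw 1.6 yp 0.6
M piv [ 0.5427 -0.1126  0.0361] A [ 0.4945 -0.087   0.0343] B [ 0.4902 -0.1246  0.0309] sep 0.038 back 0.0508 yaw -7.7 yawpads -6.6
   z.032 piv [ 0.5434 -0.113   0.032 ] mid [ 0.492  -0.1063  0.032 ] sep 0.0376 back 0.0518 yaw -7.4 yp -7.1
R piv [ 0.5516 -0.2409  0.0368] A [ 0.4987 -0.2387  0.0336] B [ 0.5103 -0.2755  0.0341] sep 0.0386 back 0.0499 yaw 19.0 yawpads 17.4
   z.032 piv [ 0.5527 -0.2417  0.032 ] mid [ 0.5046 -0.2576  0.032 ] sep 0.0391 back 0.0506 yaw 18.3 yp 16.5
top [[170, 209], [100, 221], [94, 158], [158, 146]] [[0.509, 0.173, 0.035], [0.483, 0.348, 0.035], [0.646, 0.373, 0.035], [0.675, 0.208, 0.035]]
scene [[349, 104], [333, 149], [283, 133], [301, 90]] [[0.644, 0.375, 0.035], [0.681, 0.186, 0.035], [0.521, 0.158, 0.035], [0.482, 0.347, 0.035]]
mug [0.787 0.066 0.09 ]
jar [ 0.797 -0.057  0.09 ]
box [ 0.735 -0.177  0.09 ]
[[-0.001  0.425  0.905]
 [-0.002  0.905 -0.425]
 [-1.    -0.002  0.   ]]
```

```bash
cat >> h.py <<'E'
def plan(xyz,yaw,n,jaw,p0=None,R0=None):
    """rows from the measured pose to a pointing-down pose whose tool y lies along a clip's y at this yaw (deg)"""
    s=read_state(); p=np.array(s["eef_pos"]) if p0 is None else p0; R=Ro.from_quat(s["tool_rot"]) if R0 is None else R0
    y=np.radians(yaw); c,sn=np.cos(y),np.sin(y)
    T=Ro.from_matrix(np.array([[0,-sn,c],[0,c,sn],[-1,0,0]]))
    T2=T*Ro.from_rotvec([np.pi,0,0])
    if (R.inv()*T2).magnitude()<(R.inv()*T).magnitude(): T=T2
    w=(R.inv()*T).as_rotvec(); d=(np.array(xyz)-p)/n
    print("from",p.round(4),"turn",np.degrees(w).round(2))
    for i in range(n):
        Ri=R*Ro.from_rotvec(w*i/n); print([*np.degrees(w/n).round(1).tolist(),*(100*Ri.inv().apply(d)).round(2).tolist(),jaw])
    return np.array(xyz),T
E
python3 -c "
from h import *
plan((.482,.03,.10),.5,15,8.5)"
```

```text
from [0.2122 0.4521 0.2305] turn [-2.564e+01 -2.000e-02  1.100e-01]
[-1.7, -0.0, 0.0, 0.87, -1.78, 2.82, 8.5]
[-1.7, -0.0, 0.0, 0.87, -1.87, 2.77, 8.5]
[-1.7, -0.0, 0.0, 0.87, -1.95, 2.71, 8.5]
[-1.7, -0.0, 0.0, 0.87, -2.03, 2.65, 8.5]
[-1.7, -0.0, 0.0, 0.87, -2.11, 2.59, 8.5]
[-1.7, -0.0, 0.0, 0.87, -2.18, 2.53, 8.5]
[-1.7, -0.0, 0.0, 0.87, -2.26, 2.46, 8.5]
[-1.7, -0.0, 0.0, 0.87, -2.33, 2.39, 8.5]
[-1.7, -0.0, 0.0, 0.87, -2.4, 2.32, 8.5]
[-1.7, -0.0, 0.0, 0.87, -2.47, 2.25, 8.5]
[-1.7, -0.0, 0.0, 0.87, -2.53, 2.18, 8.5]
[-1.7, -0.0, 0.0, 0.87, -2.6, 2.1, 8.5]
[-1.7, -0.0, 0.0, 0.87, -2.66, 2.02, 8.5]
[-1.7, -0.0, 0.0, 0.87, -2.72, 1.94, 8.5]
[-1.7, -0.0, 0.0, 0.87, -2.78, 1.86, 8.5]
```

Request:
{"name": "drive_tool", "arguments": {"series": [[-1.7,0,0,0.9,-1.8,2.8,8.5],[-1.7,0,0,0.9,-1.9,2.8,8.5],[-1.7,0,0,0.9,-1.9,2.7,8.5],[-1.7,0,0,0.9,-2.0,2.6,8.5],[-1.7,0,0,0.9,-2.1,2.6,8.5]]}}

```text
clock: 0.6
eef_pos: [0.3027, 0.3111, 0.1827]
tool_rot: [0.096, 0.701, -0.098, 0.7]
ft_force: [0.9, 0.2, -0.3]
grip_width: 0.992
```

Request:
{"name": "drive_tool", "arguments": {"series": [[-1.7,0,0,0.9,-2.2,2.5,8.5],[-1.7,0,0,0.9,-2.3,2.5,8.5],[-1.7,0,0,0.9,-2.3,2.4,8.5],[-1.7,0,0,0.9,-2.4,2.3,8.5],[-1.7,0,0,0.9,-2.5,2.2,8.5]]}}

```text
clock: 1.1
eef_pos: [0.3956, 0.1643, 0.1345]
tool_rot: [0.041, 0.707, -0.043, 0.704]
ft_force: [0.1, 0.5, 0.4]
grip_width: 0.992
```

Request:
{"name": "drive_tool", "arguments": {"series": [[-1.7,0,0,0.9,-2.5,2.2,8.5],[-1.7,0,0,0.9,-2.6,2.1,8.5],[-1.7,0,0,0.9,-2.7,2.0,8.5],[-1.7,0,0,0.9,-2.7,1.9,8.5],[-1.7,0,0,0.9,-2.8,1.9,8.5]]}}

```text
clock: 1.6
eef_pos: [0.4899, 0.0186, 0.086]
tool_rot: [-0.013, 0.71, 0.011, 0.704]
ft_force: [-0.4, 1.3, 0.3]
grip_width: 0.995
```

```bash
python3 -c "
from h import *
plan((.482,.03,.05),.5,5,6.8)"
```

```text
from [0.4899 0.0186 0.086 ] turn [ 1.49 -0.43  0.14]
[0.3, -0.1, 0.0, 0.72, 0.23, -0.14, 6.8]
[0.3, -0.1, 0.0, 0.72, 0.23, -0.15, 6.8]
[0.3, -0.1, 0.0, 0.72, 0.23, -0.15, 6.8]
[0.3, -0.1, 0.0, 0.72, 0.23, -0.15, 6.8]
[0.3, -0.1, 0.0, 0.72, 0.23, -0.15, 6.8]
```

Request:
{"name": "drive_tool", "arguments": {"series": [[0.8,-0.2,0,0.8,0.5,-0.35,6.8],[0.7,-0.2,0,0.8,0.4,-0.3,6.8],[0,0,0,0.8,0.2,-0.1,6.8],[0,0,0,0.8,0,0,6.8],[0,0,0,0,0,0,6.8]]}}

```text
clock: 2.1
eef_pos: [0.4805, 0.0279, 0.0495]
tool_rot: [-0.002, 0.709, -0.0, 0.706]
ft_force: [0.1, 0.6, 1.2]
grip_width: 0.796
```

Run:
```python
from h import *
im=snapshot("scene")[:,:,::-1]; im2=snapshot("top")[:,:,::-1]
a=cv2.resize(im[90:250,190:330],None,fx=2.8,fy=2.8); b=cv2.resize(im2[130:290,180:300],None,fx=2.8,fy=2.8)
cv2.imwrite("pics/v5.png",np.hstack([a,b]))
plan((.482,.03,.006),.5,5,6.8)
```

```text
from [0.4816 0.0278 0.0505] turn [-0.34 -0.14  0.18]
[-0.1, -0.0, 0.0, 0.89, 0.05, 0.01, 6.8]
[-0.1, -0.0, 0.0, 0.89, 0.05, 0.01, 6.8]
[-0.1, -0.0, 0.0, 0.89, 0.05, 0.01, 6.8]
[-0.1, -0.0, 0.0, 0.89, 0.05, 0.01, 6.8]
[-0.1, -0.0, 0.0, 0.89, 0.05, 0.01, 6.8]
```

View pics/v5.png

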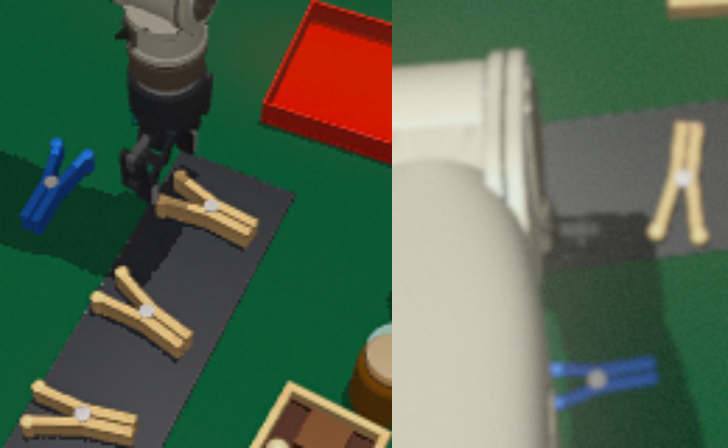

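The fingers straddle the left clip's pads (about (160,190) in the scene half), so I'll go down.

Request:
{"name": "drive_tool", "arguments": {"series": [[0,0,0,0.9,0.1,0,6.8],[0,0,0,0.9,0.1,0,6.8],[0,0,0,0.9,0,0,6.8],[0,0,0,0.9,0,0,6.8],[0,0,0,0.5,0,0,6.8]]}}

```text
clock: 2.7
eef_pos: [0.4833, 0.0307, 0.008]
tool_rot: [-0.003, 0.706, 0.0, 0.708]
ft_force: [0.2, -0.3, -0.6]
grip_width: 0.798
```

```bash
python3 -c "
from h import *
plan((.482,.03,.006),.5,1,5.5)"
```

```text
from [0.4833 0.0307 0.008 ] turn [-0.25  0.12  0.17]
[-0.3, 0.1, 0.2, 0.2, -0.07, -0.13, 5.5]
```

Request:
{"name": "drive_tool", "arguments": {"series": [[0,0,0,0,0,0,5.6],[0,0,0,0,0,0,5.6],[0,0,0,0,0,0,5.6],[0,0,0,0,0,0,5.6],[0,0,0,0,0,0,5.6]]}}

```text
clock: 3.2
eef_pos: [0.4829, 0.0304, 0.0071]
tool_rot: [-0.002, 0.707, 0.0, 0.707]
ft_force: [0.6, -0.2, 0.5]
grip_width: 0.654
```

Request:
{"name": "drive_tool", "arguments": {"series": [[0,0,0,0,0,0,3.6],[0,0,0,0,0,0,3.6],[0,0,0,0,0,0,3.6],[0,0,0,0,0,0,3.6],[0,0,0,0,0,0,3.6]]}}

```text
clock: 3.7
eef_pos: [0.4841, 0.0305, 0.01]
tool_rot: [-0.002, 0.706, 0.0, 0.709]
ft_force: [0.6, 0.2, -1.0]
grip_width: 0.425
```

Request:
{"name": "drive_tool", "arguments": {"series": [[0,0,0,0,0,0,3.6],[0,0,0,0,0,0,3.6],[0,0,0,0,0,0,3.6],[0,0,0,0,0,0,3.6],[0,0,0,0,0,0,3.6]]}}

```text
clock: 4.2
eef_pos: [0.4838, 0.0304, 0.0095]
tool_rot: [-0.002, 0.706, 0.0, 0.708]
ft_force: [0.3, -1.4, -0.9]
grip_width: 0.419
```

```bash
python3 -c "
from h import *
s=read_state();print({k:np.round(v,4) for k,v in s.items()}, s['grip_width']*85.4)"
```

```text
{'clock': np.float64(4.2), 'joint_pos': array([ 0.0648,  0.4285, -0.3709,  0.7686, -0.0031,  0.0611]), 'qvel': array([ 0.0007,  0.0003,  0.0014,  0.0008, -0.    , -0.0003]), 'tau': array([-2.10000e-03, -3.92405e+01,  1.85248e+01, -1.01700e-01,
       -9.20000e-03, -1.70000e-03]), 'eef_pos': array([0.4838, 0.0304, 0.0095]), 'tool_rot': array([-2.400e-03,  7.060e-01,  3.000e-04,  7.082e-01]), 'ft_force': array([ 0.3057, -1.3626, -0.9153]), 'wrist_torque': array([ 0.0165,  0.0477, -0.0133]), 'grip_width': np.float64(0.4189)} 35.7741108930297
```

```bash
cat > samp.py <<'E'
from h import *
import sys
r=[]
for i in range(int(sys.argv[1])):
    s=read_state(); r.append([s["clock"],s["grip_width"],*s["ft_force"],*s["wrist_torque"],*s["tau"]]); snapshot("top")
r=np.array(r); print((r[:,1]*85.4).round(2).tolist()); print("mean mm",(r[:,1].mean()*85.4).round(3),"sd",(r[:,1].std()*85.4).round(3)); print("ft,tq,tau mean",r[:,2:].mean(0).round(3).tolist())
E
python3 samp.py 10
```

```text
[35.77, 36.22, 36.55, 36.26, 36.21, 36.77, 36.19, 36.13, 36.17, 36.57]
mean mm 36.283 sd 0.265
ft,tq,tau mean [-0.099, -0.323, -0.13, 0.007, 0.043, 0.006, -0.004, -39.208, 18.51, -0.108, -0.01, -0.001]
```

Request:
{"name": "drive_tool", "arguments": {"series": [[0,0,0,0,0,0,4.4],[0,0,0,0,0,0,5.2],[0,0,0,0,0,0,5.8],[0,0,0,0,0,0,5.8],[0,0,0,0,0,0,3.3]]}}

```text
clock: 5.2
eef_pos: [0.4839, 0.0305, 0.01]
tool_rot: [-0.002, 0.706, 0.0, 0.708]
ft_force: [-5.9, -0.5, 19.4]
grip_width: 0.53
```

```bash
python3 samp.py 16
```

```text
[45.24, 37.95, 33.6, 33.53, 33.45, 33.56, 33.39, 33.39, 33.61, 33.5, 33.45, 33.48, 33.56, 33.26, 33.66, 33.56]
mean mm 34.512 sd 2.974
ft,tq,tau mean [-4.583, -0.289, 16.644, -0.018, 0.95, -0.006, -0.068, -32.079, 16.87, -1.821, -0.054, -0.006]
```

Request:
{"name": "drive_tool", "arguments": {"series": [[0,0,0,0,0,0,3.3],[0,0,0,0,0,0,3.3],[0,0,0,0,0,0,3.3],[0,0,0,0.1,0,0,3.3],[0,0,0,0.2,0,0,3.3]]}}

```text
clock: 6.5
eef_pos: [0.4852, 0.0306, 0.0112]
tool_rot: [-0.002, 0.704, 0.0, 0.71]
ft_force: [-5.8, -0.0, 21.6]
grip_width: 0.393
```

```bash
python3 samp.py 5; python3 -c "
from h import *
s=read_state();print(s['eef_pos'],s['ft_force'])"
```

```text
[33.53, 33.22, 33.29, 33.41, 33.39]
mean mm 33.368 sd 0.108
ft,tq,tau mean [-5.819, -0.376, 17.466, -0.058, 1.079, -0.017, -0.021, -31.413, 17.202, -2.228, -0.042, -0.019]
[0.48526148 0.03062767 0.01119488] [-6.18434068 -0.01660269 15.93612017]
```

The vertical force tells the spring force: the fingers swing down while closing and drag the clip against the board through friction. The left clip gives about 17 N, and the other two get the same test. I'll open and lift.

Request:
{"name": "drive_tool", "arguments": {"series": [[0,0,0,0,0,0,4.4],[0,0,0,0,0,0,5.4],[0,0,0,0,0,0,6.8],[0,0,0,0,0,0,6.8],[0,0,0,-1,0,0,6.8]]}}

```text
clock: 7.25
eef_pos: [0.4837, 0.0305, 0.0197]
tool_rot: [-0.002, 0.706, 0.0, 0.709]
ft_force: [-0.2, -0.0, 0.3]
grip_width: 0.796
```

Request:
{"name": "drive_tool", "arguments": {"series": [[0,0,0,-1.5,0,0,6.8],[0,0,0,-2,0,0,6.8],[0,0,0,-2,-3.0,0,6.8],[0,0,0,0,-3.5,0,6.8],[0,0,0,0,-3.5,0,6.8]]}}

```text
clock: 7.75
eef_pos: [0.4855, -0.0682, 0.0803]
tool_rot: [-0.006, 0.705, 0.004, 0.709]
ft_force: [0.9, 0.5, -1.7]
grip_width: 0.796
```

```bash
python3 -c "
from h import *
plan((.491,-.1065,.05),-7.2,5,6.8)"
```

```text
from [ 0.4855 -0.0682  0.0803] turn [7.96 0.39 0.11]
[1.6, 0.1, 0.0, 0.61, -0.77, 0.1, 6.8]
[1.6, 0.1, 0.0, 0.61, -0.76, 0.12, 6.8]
[1.6, 0.1, 0.0, 0.61, -0.76, 0.14, 6.8]
[1.6, 0.1, 0.0, 0.61, -0.76, 0.16, 6.8]
[1.6, 0.1, 0.0, 0.61, -0.75, 0.18, 6.8]
```

Request:
{"name": "drive_tool", "arguments": {"series": [[2,0.1,0,0.7,-1.2,0.1,6.8],[2,0.1,0,0.7,-1.2,0.1,6.8],[2,0.1,0,0.6,-0.8,0.2,6.8],[1.6,0,0,0.6,-0.3,0.2,6.8],[0,0,0,0,0,0,6.8]]}}

```text
clock: 8.25
eef_pos: [0.4913, -0.1074, 0.0534]
tool_rot: [0.047, 0.705, -0.048, 0.706]
ft_force: [0.2, 0.1, 0.3]
grip_width: 0.797
```

Run:
```python
from h import *
a=snapshot("scene"); cv2.imwrite("pics/s6.png",a[:,:,::-1])
# left clip white pivot check
hsv=cv2.cvtColor(a,cv2.COLOR_RGB2HSV); w=cv2.inRange(hsv,(0,0,150),(180,60,255)); k,l,s,c=cv2.connectedComponentsWithStats(w)
for i in range(1,k):
    if 200<c[i][0]<285 and 150<c[i][1]<245 and s[i,4]>5: print(c[i].round(1),ray("scene",c[i],.034).round(4))
plan((.491,-.1065,.008),-7.2,5,6.8)
```

```text
[207.1 154.6] [ 0.3667 -0.0341  0.034 ]
[265.2 163.2] [0.5323 0.0322 0.034 ]
[241.9 200.4] [ 0.5421 -0.1116  0.034 ]
[218.8 237.2] [ 0.5506 -0.2401  0.034 ]
from [ 0.4913 -0.1071  0.0537] turn [-0.43  0.13  0.07]
[-0.1, 0.0, 0.0, 0.91, 0.01, -0.01, 6.8]
[-0.1, 0.0, 0.0, 0.91, 0.01, -0.01, 6.8]
[-0.1, 0.0, 0.0, 0.91, 0.01, -0.01, 6.8]
[-0.1, 0.0, 0.0, 0.91, 0.01, -0.01, 6.8]
[-0.1, 0.0, 0.0, 0.91, 0.01, -0.01, 6.8]
```

The left clip's pivot has not moved. Now the middle clip gets the same test.

Request:
{"name": "drive_tool", "arguments": {"series": [[0,0,0,0.9,0,0,6.8],[0,0,0,0.9,0,0,6.8],[0,0,0,0.9,0,0,6.8],[0,0,0,0.9,0,0,6.8],[0,0,0,0.4,0,0,5.8]]}}

```text
clock: 8.8
eef_pos: [0.4915, -0.1046, 0.0104]
tool_rot: [0.045, 0.705, -0.046, 0.706]
ft_force: [-0.4, 0.2, -0.0]
grip_width: 0.681
```

Request:
{"name": "drive_tool", "arguments": {"series": [[0,0,0,0,0,0,5.8],[0,0,0,0,0,0,5.8],[0,0,0,0,0,0,5.8],[0,0,0,0,0,0,5.8],[0,0,0,0,0,0,3.3]]}}

```text
clock: 9.3
eef_pos: [0.4915, -0.1046, 0.0107]
tool_rot: [0.045, 0.705, -0.046, 0.706]
ft_force: [-6.3, 1.6, 20.5]
grip_width: 0.533
```

```bash
python3 samp.py 12
```

```text
[45.5, 37.82, 33.63, 33.22, 33.32, 33.75, 33.47, 33.72, 33.34, 33.69, 33.28, 33.75]
mean mm 34.874 sd 3.421
ft,tq,tau mean [-4.458, 0.722, 16.153, 0.226, 0.873, 0.008, -0.076, -33.413, 17.206, -1.807, -0.043, 0.017]
```

Request:
{"name": "drive_tool", "arguments": {"series": [[0,0,0,0,0,0,3.3],[0,0,0,0,0,0,3.3],[0,0,0,0,0,0,3.3],[0,0,0,0.1,0,0,3.3],[0,0,0,0.2,0,0,3.3]]}}

```text
clock: 10.4
eef_pos: [0.4932, -0.105, 0.0121]
tool_rot: [0.045, 0.703, -0.046, 0.708]
ft_force: [-9.9, 1.9, 30.1]
grip_width: 0.393
```

```bash
python3 samp.py 5; python3 -c "
from h import *
s=read_state();print(s['eef_pos'],s['ft_force'])"
```

```text
[33.6, 33.29, 33.62, 32.87, 33.68]
mean mm 33.412 sd 0.304
ft,tq,tau mean [-5.899, 1.014, 17.338, 0.254, 1.076, 0.002, 0.008, -33.221, 17.698, -2.255, -0.006, 0.003]
[ 0.49315075 -0.10501194  0.01220765] [-5.81064078 -0.10023829 13.88767088]
```

The middle clip matches the left one at about 16–17 N. On to the right clip.

Request:
{"name": "drive_tool", "arguments": {"series": [[0,0,0,0,0,0,4.4],[0,0,0,0,0,0,5.4],[0,0,0,0,0,0,6.8],[0,0,0,0,0,0,6.8],[0,0,0,-1,0,0,6.8]]}}

```text
clock: 11.15
eef_pos: [0.4915, -0.1047, 0.0205]
tool_rot: [0.045, 0.704, -0.046, 0.707]
ft_force: [-1.2, -0.6, -0.0]
grip_width: 0.796
```

Request:
{"name": "drive_tool", "arguments": {"series": [[0,0,0,-1.5,0,0,6.8],[0,0,0,-2,0,0,6.8],[-5,0,0,-2,-3.0,0,6.8],[-5,0,0,0,-3.5,0,6.8],[-5,0,0,0,-3.5,0,6.8]]}}

```text
clock: 11.65
eef_pos: [0.4889, -0.2031, 0.0809]
tool_rot: [-0.054, 0.704, 0.053, 0.707]
ft_force: [0.8, 0.3, -0.0]
grip_width: 0.8
```

```bash
python3 -c "
from h import *
plan((.5045,-.257,.05),18,5,6.8)"
```

```text
from [ 0.4889 -0.2031  0.0809] turn [-9.32  0.24  0.08]
[-1.9, 0.0, 0.0, 0.62, -1.11, 0.14, 6.8]
[-1.9, 0.0, 0.0, 0.62, -1.12, 0.11, 6.8]
[-1.9, 0.0, 0.0, 0.62, -1.12, 0.07, 6.8]
[-1.9, 0.0, 0.0, 0.62, -1.12, 0.03, 6.8]
[-1.9, 0.0, 0.0, 0.62, -1.12, -0.0, 6.8]
```

Request:
{"name": "drive_tool", "arguments": {"series": [[-2.4,0,0,0.7,-1.5,0.2,6.8],[-2.4,0,0,0.7,-1.5,0.1,6.8],[-2.4,0,0,0.6,-1.5,0.1,6.8],[-2,0,0,0.6,-0.9,0,6.8],[0,0,0,0,0,0,6.8]]}}

```text
clock: 12.15
eef_pos: [0.5065, -0.2635, 0.059]
tool_rot: [-0.112, 0.695, 0.108, 0.702]
ft_force: [0.2, -0.1, 0.5]
grip_width: 0.797
```

```bash
python3 -c "
from h import *
plan((.5045,-.257,.010),18,5,6.8)"
```

```text
from [ 0.5065 -0.2635  0.059 ] turn [-0.07  0.51  0.45]
[-0.0, 0.1, 0.1, 0.98, 0.14, -0.01, 6.8]
[-0.0, 0.1, 0.1, 0.98, 0.14, -0.0, 6.8]
[-0.0, 0.1, 0.1, 0.98, 0.14, -0.0, 6.8]
[-0.0, 0.1, 0.1, 0.98, 0.14, -0.0, 6.8]
[-0.0, 0.1, 0.1, 0.98, 0.14, 0.0, 6.8]
```

Request:
{"name": "drive_tool", "arguments": {"series": [[0,0.3,0.2,0.5,0.4,0,6.8],[0,0.2,0.2,1,0.3,0,6.8],[0,0,0,1,0,0,6.8],[0,0,0,1,0,0,6.8],[0,0,0,1,0,0,6.8]]}}

```text
clock: 12.65
eef_pos: [0.505, -0.2546, 0.013]
tool_rot: [-0.111, 0.698, 0.11, 0.699]
ft_force: [0.9, 0.1, 0.1]
grip_width: 0.795
```

```bash
python3 -c "
from h import *
plan((.5045,-.257,.010),18,1,5.8)"
```

```text
from [ 0.505  -0.2546  0.013 ] turn [-0.06  0.09  0.08]
[-0.1, 0.1, 0.1, 0.3, -0.22, -0.12, 5.8]
```

Request:
{"name": "drive_tool", "arguments": {"series": [[0,0,0,0.2,-0.2,0,5.8],[0,0,0,0.1,0,0,5.8],[0,0,0,0,0,0,5.8],[0,0,0,0,0,0,5.8],[0,0,0,0,0,0,3.3]]}}

```text
clock: 13.15
eef_pos: [0.5044, -0.2559, 0.0079]
tool_rot: [-0.11, 0.699, 0.111, 0.698]
ft_force: [-1.9, -0.5, 9.1]
grip_width: 0.525
```

```bash
python3 samp.py 12
```

```text
[44.81, 37.32, 33.08, 33.32, 33.38, 33.49, 33.46, 33.0, 33.38, 33.03, 33.15, 33.36]
mean mm 34.565 sd 3.29
ft,tq,tau mean [-1.872, -0.411, 6.564, -0.056, 0.365, -0.004, 0.656, -43.065, 18.973, -0.582, 0.32, 0.008]
```

Request:
{"name": "drive_tool", "arguments": {"series": [[0,0,0,0,0,0,3.3],[0,0,0,0,0,0,3.3],[0,0,0,0,0,0,3.3],[0,0,0,0.1,0,0,3.3],[0,0,0,0.2,0,0,3.3]]}}

```text
clock: 14.25
eef_pos: [0.5059, -0.257, 0.0078]
tool_rot: [-0.111, 0.698, 0.109, 0.699]
ft_force: [-3.1, 1.2, 9.2]
grip_width: 0.384
```

```bash
python3 samp.py 5; python3 -c "
from h import *
s=read_state();print(s['eef_pos'],s['ft_force'])"
```

```text
[32.81, 33.12, 32.94, 32.65, 33.11]
mean mm 32.927 sd 0.178
ft,tq,tau mean [-1.942, 0.9, 5.603, 0.231, 0.277, -0.018, -0.104, -43.843, 19.47, -0.68, -0.082, 0.003]
[ 0.50586286 -0.25692464  0.00760341] [-2.18597597  1.8195512   5.1192111 ]
```

The right clip reads only about 6 N against 17 N for the other two, and its closed width is slightly smaller, so it is the weak one. I'll release it, lift, and take a look before regripping it across the shut jaws.

Request:
{"name": "drive_tool", "arguments": {"series": [[0,0,0,0,0,0,4.4],[0,0,0,0,0,0,5.4],[0,0,0,0,0,0,6.8],[0,0,0,0,0,0,6.8],[0,0,0,-1,0,0,6.8]]}}

```text
clock: 15.0
eef_pos: [0.5041, -0.256, 0.0151]
tool_rot: [-0.11, 0.699, 0.11, 0.698]
ft_force: [-0.4, 0.4, -0.3]
grip_width: 0.795
```

Request:
{"name": "drive_tool", "arguments": {"series": [[0,0,0,-1.5,0,0,6.8],[0,0,0,-2,0,0,6.8],[0,0,0,-2,0,-1,6.8],[0,0,0,-2,0,-2,6.8],[0,0,0,0,0,0,6.8]]}}

```text
clock: 15.5
eef_pos: [0.4762, -0.2658, 0.0961]
tool_rot: [-0.111, 0.698, 0.11, 0.699]
ft_force: [0.7, -0.8, -0.4]
grip_width: 0.795
```

Run:
```python
from h import *
a=snapshot("scene"); cv2.imwrite("pics/s7.png",np.vstack([cv2.resize(a[140:270,180:310,::-1],None,fx=4,fy=4,interpolation=cv2.INTER_CUBIC)]))
hsv=cv2.cvtColor(a,cv2.COLOR_RGB2HSV); w=cv2.inRange(hsv,(0,0,150),(180,60,255)); k,l,s,c=cv2.connectedComponentsWithStats(w)
for i in range(1,k):
    if 200<c[i][0]<285 and 150<c[i][1]<245 and s[i,4]>5: print(c[i].round(1),ray("scene",c[i],.034).round(4))
```

```text
[207.9 154.5] [ 0.3685 -0.0326  0.034 ]
[265.2 163.3] [0.5326 0.0318 0.034 ]
[242.4 200.8] [ 0.5439 -0.1118  0.034 ]
[219.  237.6] [ 0.5517 -0.2408  0.034 ]
```

View pics/s7.png

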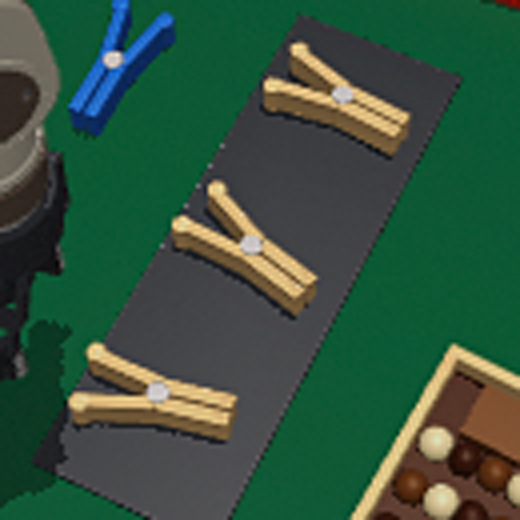

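All three clips lie shut in their places. The weak one's pivot is at (158,391) in the crop. I'll grip it 22 mm ahead of the pivot, at about (0.573, -0.234) with yaw 18°.

```bash
python3 -c "
from h import *
plan((.573,-.234,.055),18,5,6.0)"
```

```text
from [ 0.4769 -0.2654  0.095 ] turn [0.03 0.03 0.03]
[0.0, 0.0, 0.0, 0.8, 0.0, 2.02, 6.0]
[0.0, 0.0, 0.0, 0.8, 0.0, 2.02, 6.0]
[0.0, 0.0, 0.0, 0.8, 0.0, 2.02, 6.0]
[0.0, 0.0, 0.0, 0.8, 0.0, 2.02, 6.0]
[0.0, 0.0, 0.0, 0.8, 0.0, 2.02, 6.0]
```

Request:
{"name": "drive_tool", "arguments": {"series": [[0,0,0,0.6,0,2.5,6],[0,0,0,0.8,0,2.5,6],[0,0,0,0.8,0,2.5,6],[0,0,0,0.8,0,2,6],[0,0,0,0.3,0,0,6]]}}

```text
clock: 16.05
eef_pos: [0.5715, -0.2343, 0.0594]
tool_rot: [-0.11, 0.698, 0.11, 0.699]
ft_force: [-1.0, 0.5, 0.1]
grip_width: 0.703
```

```bash
python3 -c "
from h import *
plan((.573,-.234,.009),18,5,6.0)"
```

```text
from [ 0.5715 -0.2343  0.0594] turn [-0.06  0.11  0.01]
[-0.0, 0.0, 0.0, 1.01, -0.0, 0.03, 6.0]
[-0.0, 0.0, 0.0, 1.01, -0.0, 0.03, 6.0]
[-0.0, 0.0, 0.0, 1.01, -0.0, 0.03, 6.0]
[-0.0, 0.0, 0.0, 1.01, -0.0, 0.03, 6.0]
[-0.0, 0.0, 0.0, 1.01, -0.0, 0.03, 6.0]
```

Request:
{"name": "drive_tool", "arguments": {"series": [[0,0,0,1,0,0,6],[0,0,0,1,0,0,6],[0,0,0,1,0,0,6],[0,0,0,1,0,0,6],[0,0,0,0.6,0,0,4]]}}

```text
clock: 16.55
eef_pos: [0.5683, -0.234, 0.0079]
tool_rot: [-0.109, 0.699, 0.111, 0.698]
ft_force: [-0.7, 0.2, 0.1]
grip_width: 0.543
```

Request:
{"name": "drive_tool", "arguments": {"series": [[0,0,0,0,0,0,3],[0,0,0,0,0,0,2.6],[0,0,0,0,0,0,2],[0,0,0,0,0,0,2],[0,0,0,0,0,0,2]]}}

```text
clock: 17.05
eef_pos: [0.5679, -0.2348, 0.0081]
tool_rot: [-0.109, 0.699, 0.11, 0.698]
ft_force: [-0.1, -0.3, 0.4]
grip_width: 0.26
```

Request:
{"name": "drive_tool", "arguments": {"series": [[0,0,0,0,0,0,1],[0,0,0,0,0,0,1],[0,0,0,-0.5,0,0,1],[0,0,0,-1,0,0,1],[0,0,0,-2,0,0,1]]}}

```text
clock: 17.55
eef_pos: [0.5656, -0.2336, 0.042]
tool_rot: [-0.108, 0.701, 0.111, 0.696]
ft_force: [-0.5, 0.2, -0.5]
grip_width: 0.26
```

Request:
{"name": "drive_tool", "arguments": {"series": [[0,0,0,-2.5,0,0,1],[0,0,0,-2.5,0,0,1],[0,0,0,-2,0,0,1],[0,0,0,-1,0,0,1],[0,0,0,0,0,0,1]]}}

```text
clock: 18.05
eef_pos: [0.5683, -0.2347, 0.1318]
tool_rot: [-0.109, 0.699, 0.11, 0.698]
ft_force: [0.2, -0.9, -0.8]
grip_width: 0.259
```

Run:
```python
from h import *
a=snapshot("scene"); cv2.imwrite("pics/s8.png",cv2.resize(a[100:280,150:330,::-1],None,fx=3,fy=3))
# tray-bound: grip point sits ~18 mm ahead of the pivot; tray centre (.577,.277), yaw 9
y=np.radians(9); plan((.577+.018*np.cos(y),.277+.018*np.sin(y),.12),9,20,1)
```

```text
from [ 0.568  -0.2345  0.1309] turn [ 8.83 -0.09 -0.12]
[0.4, -0.0, -0.0, 0.06, 2.41, 0.92, 1]
[0.4, -0.0, -0.0, 0.06, 2.41, 0.9, 1]
[0.4, -0.0, -0.0, 0.06, 2.42, 0.88, 1]
[0.4, -0.0, -0.0, 0.06, 2.43, 0.86, 1]
[0.4, -0.0, -0.0, 0.06, 2.43, 0.84, 1]
[0.4, -0.0, -0.0, 0.06, 2.44, 0.82, 1]
[0.4, -0.0, -0.0, 0.06, 2.45, 0.8, 1]
[0.4, -0.0, -0.0, 0.06, 2.45, 0.78, 1]
[0.4, -0.0, -0.0, 0.06, 2.46, 0.77, 1]
[0.4, -0.0, -0.0, 0.06, 2.46, 0.75, 1]
[0.4, -0.0, -0.0, 0.06, 2.47, 0.73, 1]
[0.4, -0.0, -0.0, 0.06, 2.48, 0.71, 1]
[0.4, -0.0, -0.0, 0.06, 2.48, 0.69, 1]
[0.4, -0.0, -0.0, 0.06, 2.49, 0.67, 1]
[0.4, -0.0, -0.0, 0.06, 2.49, 0.65, 1]
[0.4, -0.0, -0.0, 0.06, 2.5, 0.63, 1]
[0.4, -0.0, -0.0, 0.06, 2.5, 0.61, 1]
[0.4, -0.0, -0.0, 0.06, 2.51, 0.59, 1]
[0.4, -0.0, -0.0, 0.06, 2.51, 0.57, 1]
[0.4, -0.0, -0.0, 0.05, 2.51, 0.55, 1]
```

View pics/s8.png

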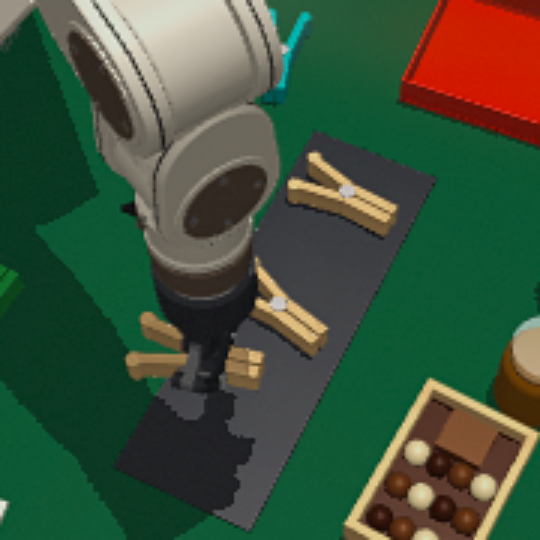

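The weak clip is held level in the fingers at about (195,360), and the two good ones stayed put. Now I'll carry it to the tray.

Request:
{"name": "drive_tool", "arguments": {"series": [[0.4,0,0,0,2.4,0.9,1],[0.4,0,0,0,2.4,0.9,1],[0.4,0,0,0,2.4,0.9,1],[0.4,0,0,0,2.4,0.9,1],[0.4,0,0,0,2.4,0.8,1]]}}

```text
clock: 18.6
eef_pos: [0.5713, -0.1061, 0.1243]
tool_rot: [-0.092, 0.705, 0.096, 0.697]
ft_force: [0.6, 0.2, -1.1]
grip_width: 0.261
```

Request:
{"name": "drive_tool", "arguments": {"series": [[0.4,0,0,0,2.4,0.8,1],[0.4,0,0,0,2.4,0.8,1],[0.4,0,0,0,2.4,0.8,1],[0.4,0,0,0,2.4,0.8,1],[0.4,0,0,0,2.4,0.7,1]]}}

```text
clock: 19.1
eef_pos: [0.5736, 0.0254, 0.1163]
tool_rot: [-0.079, 0.711, 0.084, 0.693]
ft_force: [0.5, -0.2, 0.2]
grip_width: 0.259
```

Request:
{"name": "drive_tool", "arguments": {"series": [[0.4,0,0,0,2.4,0.7,1],[0.4,0,0,0,2.4,0.7,1],[0.4,0,0,0,2.4,0.7,1],[0.4,0,0,0,2.4,0.7,1],[0.4,0,0,0,2.4,0.7,1]]}}

```text
clock: 19.6
eef_pos: [0.5765, 0.1545, 0.1079]
tool_rot: [-0.067, 0.718, 0.07, 0.689]
ft_force: [-0.4, 0.5, -1.0]
grip_width: 0.258
```

```bash
python3 -c "
from h import *
plan((.595,.28,.08),9,5,1);print(read_state()['grip_width'])"
```

```text
from [0.5765 0.1545 0.1079] turn [ 2.12 -2.3  -0.47]
[0.4, -0.5, -0.1, 0.55, 2.39, 0.87, 1]
[0.4, -0.5, -0.1, 0.55, 2.39, 0.85, 1]
[0.4, -0.5, -0.1, 0.55, 2.4, 0.82, 1]
[0.4, -0.5, -0.1, 0.55, 2.41, 0.8, 1]
[0.4, -0.5, -0.1, 0.56, 2.41, 0.78, 1]
0.2584626385038247
```

Request:
{"name": "drive_tool", "arguments": {"series": [[0.4,-0.6,-0.1,0.1,2.4,0.9,1],[0.4,-0.6,-0.1,0.1,2.4,0.9,1],[0.4,-0.6,-0.1,0.3,2.4,0.8,1],[0.4,-0.5,0,0.5,2.2,0.8,1],[0.4,-0.3,0,0.5,2,0.6,1]]}}

```text
clock: 20.1
eef_pos: [0.5911, 0.278, 0.0836]
tool_rot: [-0.056, 0.707, 0.056, 0.703]
ft_force: [0.4, -0.9, -1.0]
grip_width: 0.261
```

```bash
python3 -c "
from h import *
plan((.595,.28,.055),9,5,1);print(read_state()['grip_width'])"
```

```text
from [0.5911 0.278  0.0836] turn [ 0.08 -0.33 -0.01]
[0.0, -0.1, -0.0, 0.57, 0.03, 0.09, 1]
[0.0, -0.1, -0.0, 0.57, 0.03, 0.09, 1]
[0.0, -0.1, -0.0, 0.57, 0.03, 0.09, 1]
[0.0, -0.1, -0.0, 0.57, 0.03, 0.09, 1]
[0.0, -0.1, -0.0, 0.57, 0.03, 0.08, 1]
0.2609126892106651
```

Request:
{"name": "drive_tool", "arguments": {"series": [[0,-0.3,0,0.6,0,0.2,1],[0,0,0,0.8,0,0.2,1],[0,0,0,0.8,0,0,1],[0,0,0,0.5,0,0,1],[0,0,0,0,0,0,1]]}}

```text
clock: 20.6
eef_pos: [0.5911, 0.2774, 0.048]
tool_rot: [-0.058, 0.709, 0.055, 0.701]
ft_force: [-0.8, 0.4, -1.2]
grip_width: 0.261
```

Run:
```python
from h import *
a=snapshot("scene"); b=snapshot("top"); cv2.imwrite("pics/s9.png",np.hstack([cv2.resize(a[50:170,240:370,::-1],None,fx=3,fy=3),cv2.resize(b[120:240,70:200,::-1],None,fx=3,fy=3)]))
plan((.595,.28,.010),9,5,1)
```

```text
from [0.5918 0.2777 0.0491] turn [ 0.19 -0.53  0.16]
[0.0, -0.1, 0.0, 0.78, 0.04, 0.08, 1]
[0.0, -0.1, 0.0, 0.78, 0.04, 0.08, 1]
[0.0, -0.1, 0.0, 0.78, 0.04, 0.08, 1]
[0.0, -0.1, 0.0, 0.78, 0.04, 0.07, 1]
[0.0, -0.1, 0.0, 0.78, 0.04, 0.07, 1]
```

View pics/s9.png

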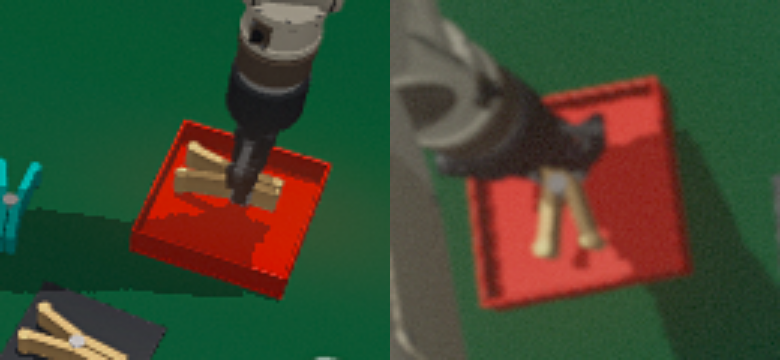

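The clip hangs well inside the tray walls (pads at (545,245) and (592,240) in the top half), so I'll lower it.

Request:
{"name": "drive_tool", "arguments": {"series": [[0,-0.3,0,0.9,0,0.2,1],[0,-0.2,0,0.9,0,0.1,1],[0,0,0,0.9,0,0.1,1],[0,0,0,0.6,0,0,1],[0,0,0,0.3,0,0,1]]}}

```text
clock: 21.2
eef_pos: [0.5976, 0.278, 0.0122]
tool_rot: [-0.057, 0.703, 0.056, 0.706]
ft_force: [0.1, -0.4, -0.9]
grip_width: 0.258
```

```bash
python3 -c "
from h import *
plan((.595,.28,.009),9,1,1);print(read_state()['ft_force'])"
```

```text
from [0.5976 0.278  0.0122] turn [0.12 0.23 0.09]
[0.1, 0.2, 0.1, 0.32, 0.24, -0.22, 1]
[ 0.07182652 -0.3753177  -0.87318794]
```

Request:
{"name": "drive_tool", "arguments": {"series": [[0,0.2,0,0.2,0,0,1],[0,0,0,0.1,0,0,1],[0,0,0,0,0,0,3],[0,0,0,0,0,0,4],[0,0,0,0,0,0,4.5]]}}

```text
clock: 21.7
eef_pos: [0.5977, 0.2783, 0.0088]
tool_rot: [-0.057, 0.705, 0.056, 0.705]
ft_force: [-1.1, 0.5, 0.1]
grip_width: 0.528
```

Request:
{"name": "drive_tool", "arguments": {"series": [[0,0,0,0,0,0,5],[0,0,0,-1,0,0,5],[0,0,0,-2,0,0,5],[0,0,0,-3,0,0,5],[0,0,0,-3,0,0,5]]}}

```text
clock: 22.2
eef_pos: [0.5945, 0.277, 0.0985]
tool_rot: [-0.058, 0.708, 0.055, 0.702]
ft_force: [-0.2, 0.0, 0.0]
grip_width: 0.588
```

Request:
{"name": "drive_tool", "arguments": {"series": [[0,0,0,-3,0,-4,5],[0,0,0,-2,0,-4,5],[0,0,0,-1,0,-4,5],[0,0,0,0,0,-4,5],[0,0,0,0,0,-4,5]]}}

```text
clock: 22.7
eef_pos: [0.4015, 0.2479, 0.1692]
tool_rot: [-0.054, 0.701, 0.056, 0.709]
ft_force: [0.3, 0.4, 1.0]
grip_width: 0.587
```

Request:
{"name": "drive_tool", "arguments": {"series": [[0,0,0,0,2,-2,5],[0,0,0,0,2,-2,5],[0,0,0,0,2,0,5],[0,0,0,0,0,0,5],[0,0,0,0,0,0,5]]}}

```text
clock: 23.2
eef_pos: [0.3459, 0.3004, 0.1753]
tool_rot: [-0.053, 0.699, 0.058, 0.711]
ft_force: [0.2, -0.2, 0.0]
grip_width: 0.585
```

Run:
```python
from h import *
a=snapshot("scene"); b=snapshot("top"); cv2.imwrite("pics/s10.png",np.hstack([cv2.resize(a[80:260,180:360,::-1],None,fx=2,fy=2),cv2.resize(b[130:250,80:280,::-1],None,fx=2,fy=3)]))
for n,im in(("scene",a),("top",b)):
    w=cv2.inRange(cv2.cvtColor(im,cv2.COLOR_RGB2HSV),(0,0,150),(180,70,255)); k,l,s,c=cv2.connectedComponentsWithStats(w)
    for i in range(1,k):
        X=ray(n,c[i],.034)
        if 5<s[i,4]<80 and .45<X[0]<.68 and -.3<X[1]<.37: print(n,c[i].round(1),X.round(4))
print(read_state()["eef_pos"],read_state()["ft_force"])
```

```text
scene [317.1 116.2] [0.5797 0.2754 0.034 ]
scene [265.2 163.2] [0.5323 0.0322 0.034 ]
scene [242.2 200.9] [ 0.5438 -0.1125  0.034 ]
top [131. 182.] [0.5809 0.2748 0.034 ]
top [283.5 192.4] [ 0.5447 -0.1128  0.034 ]
top [226.  198.4] [0.5328 0.0324 0.034 ]
top [218.3 216. ] [0.4888 0.0519 0.034 ]
top [273.2 210.7] [ 0.499  -0.0854  0.034 ]
top [288.7 212.5] [ 0.4935 -0.1238  0.034 ]
top [232.9 217.1] [0.4852 0.0154 0.034 ]
[0.34643212 0.3002168  0.17513288] [ 0.31324758 -0.2681139  -0.06915898]
```

View pics/s10.png

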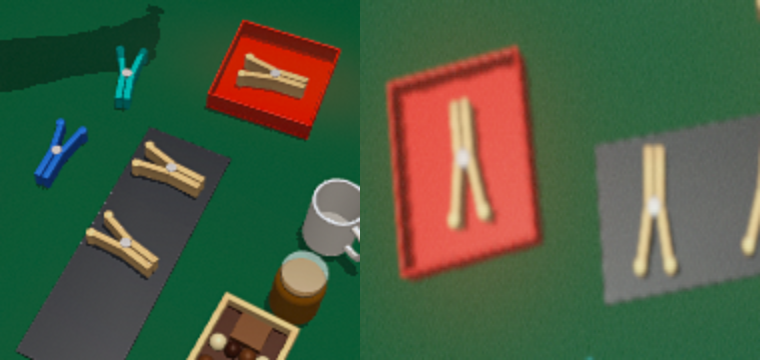

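The weak clip lies flat and shut on the tray floor: both views put its pivot at about (0.580, 0.275) and agree at the expected height. The good clips are in place and the arm is clear.

```bash
python3 -c "
from workcell import *
print(finish_job())"
```

```text
the job is handed in; nothing more can be done
None
```

I squeezed the clips open in order: left, middle, right. The right one was the weak one, so I regripped it across its shut jaws and put it in the red tray. The job was handed in at about 23 s of the 61 s allowed; the hand-in gives no verdict.

- **Finding the weak clip:** the gripper reads no squeeze force directly. I compared the upward wrist force that builds as the closing fingers drag the clip down onto the board. The left and middle clips gave about 16–17 N and the right one about 6 N. The gap reading while holding it shut was also slightly smaller on the right clip (about 33.0 mm against 33.4 mm). The force test is indirect, because it assumes the friction is much the same on all three clips.
- **Squeezing wide open:** the opening read about 33–36 mm on every clip for more than 0.2 s, against the 39 mm limit.
- **Last checks:**
  - Both cameras put the weak clip's pivot within about 4 mm of the tray centre at the expected height, so it lies flat with its jaws shut.
  - The two good clips are within about 2 mm of where they started.
  - The last picture shows part of the gift box, jar and mug. I saw no sign they had moved, but I did not measure their positions again.
  - The arm was clear of everything, with wrist force near zero.

No check failed. The two cameras differ on the tray's corner positions by up to about 20 mm. I used the two corners they agreed on, which left ample room in the tray.

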